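Put a cemented pair of heels in the drying carousel and index it under the dust cover

TASK

Stand the two freshly cemented heels from the bench next to each other in the empty front tray of the drying carousel, cemented face up, both flat on the tray floor. Then lift the carousel's sprung index knob, swing the turntable half a turn clockwise by that knob so that this pair goes under the clear dust cover and the dry pair comes out to the front, and let the plunger drop fully home in the other index hole. The dry pair must stay standing in its tray; do not knock over any heel or shift the glue cup, hammer or brush.

Things in the scene. Friction and masses are not known exactly. Their poses are not given: they have to be found in the camera images.
- carousel: drying carousel fixed to the bench: grey-green cast base disc 324 mm across, top 30 mm above the bench. Origin on the turning axis at bench height, z up; own -x is its open front, facing the robot within 0.25 rad. The turntable with two trays and a knob turns on it.
- cover_top (a point): middle of the front edge of the clear acrylic dust cover's roof, 138 mm above the bench, 26 mm behind the turning axis. The cover is fixed to the base and stands round the back half, outer radius 138 mm, open to the front.
- hole_left (a point): mouth of the left index hole, in the top of the base (30 mm above the bench), 146 mm from the axis on the carousel's own +y side: the plunger must end here. The right hole, where it starts, is at 146 mm on the own -y side. Each is a brass bush with a dark hole 12 mm across.
- turntable (a joint): angle in rad, growing clockwise seen from above. 0: knob at the right, tray_a in front, tray_b under the cover; 3.1416: knob at the left, tray_a under the cover, tray_b in front. Stops at -0.07 and 3.21, so the knob goes round by the front. Turns easily (0.05 N m friction) but is locked, with 0.01 rad play, while the pin is in a hole.
- plunger (a joint): lift of the sprung index plunger in m: 0 fully home in a hole, end of travel 0.018. The round-nosed pin, 10 mm across, goes 11 mm into the hole: lift 12 mm or more to turn the table. The spring pushes down with about 7 N at home, 10 N at the top. Let go between holes it rests on the base (0.011); within about 3 mm of a hole it slips in.
- knob_grip (a point): middle of the round black plunger knob, 34 mm across, 24 mm tall, 103 mm above the bench when home, 146 mm from the turning axis; moves with table and plunger. Below it a steel boss 27 mm across, top 78 mm above the bench. The knob spins freely on its rod, so the hand need not turn as it swings. Grip it round its side from above.
- tray_a (a point): centre of the inner floor of the wooden tray empty at the start: in front, 68 mm from the axis, 46 mm above the bench. Inside 62 mm (own x, radial) by 130 mm (own y); walls 4 mm thick, 18 mm high inside. Takes two heels end to end, lengths along own y, centres 32 mm either side of the middle, either way round. Axes turn with the table; parallel to the carousel's at joint 0.
- tray_b (a point): the same point of the like tray at the other end of the turntable, under the cover at the start, holding the dry pair.
- heel_a: leather block heel standing on its black rubber end, D-shaped from above: 60 mm long (own x; flat face at -x, rounded back at +x), 54 mm wide (own y; sides flat and parallel from -x end to 8 mm past the origin), 62 mm tall, lower edge bevelled 3 mm, 0.14 kg. Origin: centre of underside, own z up; cemented face on top. One of the two fresh heels standing on the bench.
- heel_b: leather block heel standing on its black rubber end, D-shaped from above: 60 mm long (own x; flat face at -x, rounded back at +x), 54 mm wide (own y; sides flat and parallel from -x end to 8 mm past the origin), 62 mm tall, lower edge bevelled 3 mm, 0.14 kg. Origin: centre of underside, own z up; cemented face on top. The other fresh heel standing on the bench.
- heel_c: leather block heel standing on its black rubber end, D-shaped from above: 60 mm long (own x; flat face at -x, rounded back at +x), 54 mm wide (own y; sides flat and parallel from -x end to 8 mm past the origin), 62 mm tall, lower edge bevelled 3 mm, 0.14 kg. Origin: centre of underside, own z up; cemented face on top. One of the dry pair, standing loose in tray_b under the cover at the start.
- heel_d: leather block heel standing on its black rubber end, D-shaped from above: 60 mm long (own x; flat face at -x, rounded back at +x), 54 mm wide (own y; sides flat and parallel from -x end to 8 mm past the origin), 62 mm tall, lower edge bevelled 3 mm, 0.14 kg. Origin: centre of underside, own z up; cemented face on top. The other of the dry pair in tray_b.
- glue_cup: bystander: plastic cup of cement, about 120 mm across, 98 mm tall; origin under its middle.
- shoe_hammer: bystander: shoemaker's hammer lying on the bench, 250 mm long (own y, head at +y), 30 mm high; origin under its middle.
- brush_0: bystander: cement brush lying on the bench, 262 mm long (own y), 12 mm thick; origin under its middle.

How it is judged:
By the outcome, as a careful person would: the job done as asked, in the order asked, and still so for the second after the job is handed in, with the robot touching nothing.
It also fails if it takes over 72 s, if anything falls off the work surface, if the arm or the gripper's body presses on something with over 40 N, if the wrist force passes 120 N, or if a joint passes its speed limit or range.

ROBOT

A 6-joint arm with a two-finger parallel gripper is mounted at the origin on a cart in front of the work surface, level with it; the furniture and walls round the work are solid. World frame = base frame: x ahead of the robot, y to its left, z up, the work surface at z = 0. Lengths are in mm, angles in rad, forces in N, time in s.
With the tool pointing down it reaches from about 325 to 850 mm from the base axis. Payload 15.5 kg.
Tool frame: the origin (TCP) lies between the finger pads; the fingertips stand 11 mm ahead of it and the grasp point (between the pads) lies 8 mm behind it; z points along the fingers, y is the line along which they close (so a half turn about z gives the same grasp; the last joint's range is limited). The gripper opens to 91 mm and grips with 3 to 60 N. Pads are 32 mm wide; open, the fingers measure 118 mm over their backs; the gripper's body (76 mm by 178 mm) begins 60 mm behind the grasp point.
Start: joints at [1.119, 0.494, 1.345, -0, 1.302, -0.096], TCP at [217.708, 585.858, 224.915] pointing down, gripper open.
Joint ranges: [-2.91, 2.91], [-0.82, 2.16], [0.22, 2.67], [-1.22, 4.37], [0.12, 2.79], [-3.08, 3.08]. Speed limits (rad/s): [1.89, 1.89, 2.57, 3.01, 3.01, 3.01].

INTERFACE

Orientations are given as a rotation vector (axis times angle).
In Python, from cell import monitor, optics, workorder gives the robot as it stands.
- The arm moves only by the tool jog_arm, never from a script. Its argument "targets" is a list of rows, each a list of 2 entries, a list of its own where there are three numbers: the shift along the tool's x, y, z in mm, then the turn, a rotation vector about the tool's x, y, z in degrees. A call has exactly 10 rows; each row shifts and turns the commanded pose from where the row before left it, along the tool's axes as they then stand; what a row does not reach is not made up. A row lasts 1/8 s, in which the tool goes at most 62.5 mm and 10.7 degrees, less where a joint would pass 70% of its speed; a pose out of reach is approached as far as the arm can. A call is refused whole if a number of a shift passes 62.5 or a number of a turn 10.7, either way. A call with a gripper value outside its range is refused whole. "gripper" is the closure, from 0 (fully open) to 1 (shut), set as the call begins (left out, the last holds). The fingers move at their own pace and stop on an object; the grip force is fixed at half the most. Time passes only in rows, so rows that do not move let the fingers close, or fill a call up. It gives the time, the measured TCP pose, the force, the opening and the grip force at its end, in the units of the state.
- monitor.sense(): the state, without advancing time (a new reading comes with each control period).
- optics.read_camera(name): name is "scene" or "side" or "wrist"; returns the picture (480x640x3 uint8, red, green, blue); there is no depth.
- optics.calibration(name): a dict with "fx", "fy", "cx", "cy" (pixels), "R" (3x3) and "t" (3): a world point X has camera coordinates R X + t; the wrist camera has in their place "T_tool_cam" (4x4, takes a point from camera to tool coordinates, whose origin is the TCP and whose axes are the flange's). Camera axes: x right, y down, z forward; pixel columns grow to the right and rows downward; lengths in mm; the calibration is good to about 2 mm. A picture is of the moment at which its call begins: read the wrist's pose just before it. calibration takes no time and is no camera call.
- workorder.hand_in(): hands the job in; it is judged then, once.
The state is a dict: "time": time; "q": joint angles; "qvel": joint speeds; "joint_torque": joint torques, N m; "tcp_pos": TCP position; "ee_rot": TCP orientation; "wrist_force": force on the tool from outside, world axes, zero at the start; "ft_torque": the same for the moment, N m; "finger_gap": finger opening in mm; "grasp_force": force on a finger pad.
Only numpy, scipy, OpenCV 4.12 (cv2) and the standard library are available. Lean on these libraries where they do the work, as an engineer would, in place of code of your own. Each camera call takes 0.05 s, during which the arm holds its last target. There are 200 camera calls.

## Working session

There is one attempt and no reset: what is moved stays moved. The work goes in short steps, Python scripts to look and compute and a tool call to move; the robot and the scene stay as the last step left them, time stands still between calls to the robot, and variables do not carry over. Pictures are saved under pics/ and viewed, at most 10 in all, crops included, and the job is handed in when it is done.

Besides the shell and the picture viewer there is one more tool, called after "Request:" as a command line: name --argument value ..., lists and objects as JSON in quotes. jog_arm: Moves the arm, as the interface text tells. Its arguments: {"type":"object","properties":{"targets":{"type":"array"},"gripper":{"type":"number"}},"required":["targets"]}

```bash
mkdir -p pics
cat > h.py <<'E'
import numpy as np, cv2
from cell import monitor, optics, workorder
from scipy.spatial.transform import Rotation as Ro
def cam(name):
    s=monitor.sense(); im=optics.read_camera(name); c=optics.calibration(name)
    if 'R' in c: R=np.array(c['R']);t=np.array(c['t'])
    else:
        T=np.array(c['T_tool_cam']);W=np.eye(4);W[:3,:3]=Ro.from_rotvec(s['ee_rot']).as_matrix();W[:3,3]=s['tcp_pos'];W=W@T
        R=W[:3,:3].T;t=-R@W[:3,3]
    return im,(c['fx'],c['fy'],c['cx'],c['cy'],R,t)
def plane(c,u,v,z):
    fx,fy,cx,cy,R,t=c; d=R.T@np.array([(u-cx)/fx,(v-cy)/fy,1]); o=-R.T@t
    return o+d*(z-o[2])/d[2]
def proj(c,X):
    fx,fy,cx,cy,R,t=c; p=R@np.array(X)+t; return np.array([fx*p[0]/p[2]+cx,fy*p[1]/p[2]+cy])
def save(n,im): cv2.imwrite(f'pics/{n}.png',im[:,:,::-1])
E
python3 - <<'E'
from h import *
import pickle
print(monitor.sense())
for n in('scene','side','wrist'):
    im,c=cam(n); save(n+'0',im); pickle.dump((im,c),open(n+'0.pkl','wb')); print(n,-c[4].T@c[5],c[:4])
    if n=='wrist':print(optics.calibration(n))
E
```

```text
{'time': 0.0, 'q': array([ 1.11950280e+00,  4.94214193e-01,  1.34610958e+00, -3.22153145e-05,
        1.30246055e+00, -9.55119598e-02]), 'qvel': array([ 1.89220075e-03, -6.30954243e-04, -3.17914695e-04, -4.73518743e-04,
        9.42367775e-04, -6.37834988e-05]), 'joint_torque': array([ 1.59152893e-03, -8.78803968e+01, -3.81875932e+01,  7.08211306e-02,
        5.28802222e-02, -1.07093397e-04]), 'tcp_pos': array([217.56511484, 585.54268943, 224.32626209]), 'ee_rot': array([-5.55852539e-01, -3.09173016e+00,  1.81533733e-03]), 'wrist_force': array([ 0.08303562, -0.63854219, -0.64060825]), 'ft_torque': array([-0.02756085,  0.0407409 ,  0.02380694]), 'grasp_force': 0.0, 'finger_gap': 91.45712600849873}
scene [-317.72576949 -592.0606372   775.92818441] (449.11150542287595, 449.11150542287595, 327.4814523240673, 229.36291773302563)
side [ 479.27738033 1082.08839031  683.3970389 ] (482.3687176878917, 482.3687176878917, 319.076557545551, 234.1411675103742)
wrist [144.85224813 612.5150507  383.73580104] (332.15511978480095, 332.15511978480095, 322.3766107466521, 234.63914785144158)
{'fx': 332.15511978480095, 'fy': 332.15511978480095, 'cx': 322.3766107466521, 'cy': 234.63914785144158, 'T_tool_cam': array([[-3.59948140e-04, -9.61479550e-01, -2.74876236e-01,
         7.75685383e+01],
       [ 9.99999935e-01, -3.54105929e-04, -7.08773811e-05,
        -2.41628416e-01],
       [-2.91881522e-05, -2.74876243e-01,  9.61479615e-01,
        -1.59321174e+02],
       [ 0.00000000e+00,  0.00000000e+00,  0.00000000e+00,
         1.00000000e+00]])}
```

View pics/scene0.png

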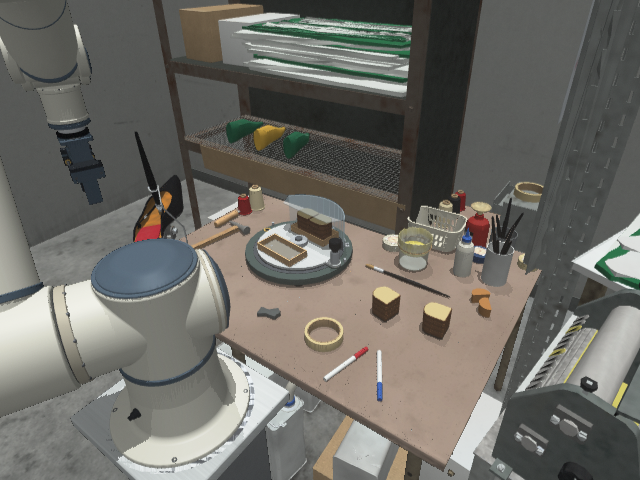

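View pics/side0.png

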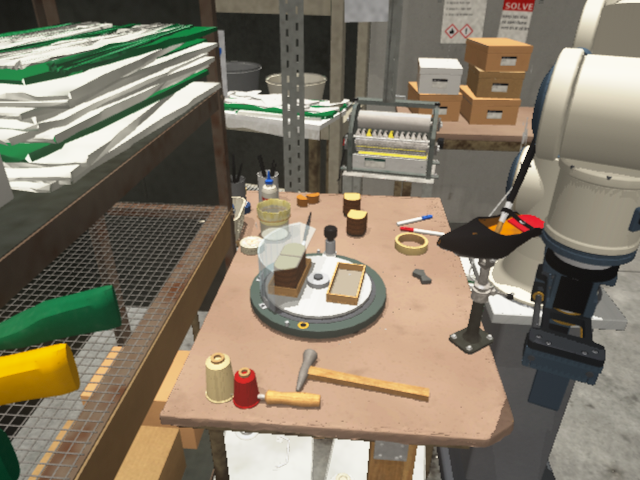

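View pics/wrist0.png

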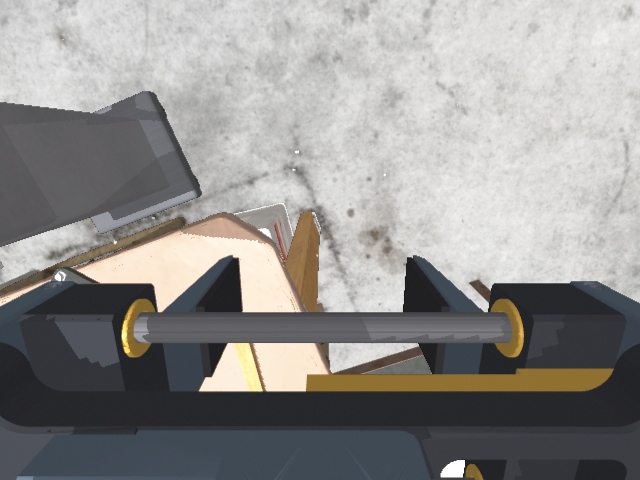

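Scene shows fresh heels at (386,303) and (437,319), carousel at about (300,252), knob (336,245). Side shows heels at (352,203), (356,222), carousel at about (318,293), knob (330,235), and a lamp-like stand at (470,300). In the wrist view the bench corner is at lower left and neither heel is visible.

Run:
```python
from h import *
import pickle
D={n:pickle.load(open(n+'0.pkl','rb')) for n in('scene','side')}
for n,boxes in {'scene':[(368,280,404,300),(418,296,456,318)],'side':[(338,188,364,204),(342,206,370,224)]}.items():
    im,c=D[n]; hsv=cv2.cvtColor(im,cv2.COLOR_RGB2HSV)
    for b in boxes:
        x0,y0,x1,y1=b; s=hsv[y0:y1,x0:x1]; m=((s[...,2]>150)&(s[...,1]>60)&(s[...,0]>18)&(s[...,0]<35)).astype(np.uint8)
        k,l,st,ce=cv2.connectedComponentsWithStats(m); i=1+st[1:,4].argmax()
        v,u=np.nonzero(l==i); P=np.array([plane(c,a+x0,e+y0,62)[:2] for a,e in zip(u,v)]).astype(np.float32)
        print(n,b,len(u),P.mean(0),cv2.minAreaRect(P))
    p=[(336,240)] if n=='scene' else [(330,229)]
    print('knob',plane(c,*p[0],112))
im,c=D['scene'];x,y=plane(c,300,252,30)[:2];print('car approx',x,y)
im,c=D['side'];x,y=plane(c,318,293,30)[:2];print('car approx',x,y, 'stand',plane(c,470,342,0),'stand top?')
a=D['scene'][0][185:335,230:460];b=D['side'][0][180:340,240:400]
A=cv2.resize(a,(690,450),interpolation=3); save('crs',A)
B=cv2.resize(b,(600,600),interpolation=3); save('crd',B)
```

```text
scene (368, 280, 404, 300) 259 [ 473.0036  -206.68112] ((471.78656005859375, -205.94985961914062), (56.889556884765625, 50.91648864746094), 76.9032211303711)
scene (418, 296, 456, 318) 313 [ 487.9975 -336.988 ] ((486.7270812988281, -336.478759765625), (50.964019775390625, 56.0410041809082), 4.9868388175964355)
knob [543.02274894 -13.412916   112.        ]
side (338, 188, 364, 204) 125 [ 490.8437  -331.18484] ((490.2863464355469, -329.7148132324219), (48.311676025390625, 63.828678131103516), 2.195467472076416)
side (342, 206, 370, 224) 150 [ 473.36816 -200.58513] ((473.2509765625, -199.68289184570312), (59.907447814941406, 51.573463439941406), 75.91498565673828)
knob [539.05502969  -2.64779046 112.        ]
car approx 534.8826296238273 109.26824862373019
car approx 555.0320036399153 163.31212080038972 stand [223.24611048 268.75602884   0.        ] stand top?
```

View pics/crd.png

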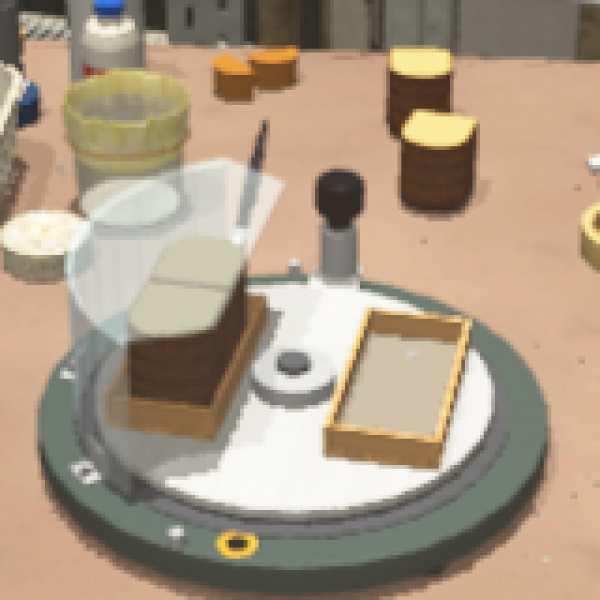

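Crop shows the knob (340,195), brass left hole (238,545), empty tray (corners (370,312),(470,320),(438,465),(327,455)), and dry pair under the cover. The stand must be checked for height.

```bash
cat >> h.py <<'E'
def tri(c1,p1,c2,p2):
    M=[];
    for c,p in((c1,p1),(c2,p2)):
        K=np.array([[c[0],0,c[2]],[0,c[1],c[3]],[0,0,1]]); M.append(K@np.c_[c[4],c[5]])
    X=cv2.triangulatePoints(M[0],M[1],np.array(p1,float),np.array(p2,float)).ravel(); return X[:3]/X[3]
E
python3 - <<'E'
from h import *
import pickle
from scipy.optimize import least_squares
D={n:pickle.load(open(n+'0.pkl','rb')) for n in('scene','side')}
s,d=D['scene'],D['side']
print('shoe',tri(s[1],(170,205),d[1],(490,235)),'red',tri(s[1],(150,232),d[1],(530,222)),'rodtip',tri(s[1],(137,132),d[1],(541,100)),'rod',tri(s[1],(155,188),d[1],(505,205)))
print('knob',tri(s[1],(336,243),d[1],(330.6,232)),'hole',plane(d[1],303.5,325.3,30))
for n,(im,c) in D.items():
    h=cv2.cvtColor(im,cv2.COLOR_RGB2HSV)
    m=((h[...,0]>50)&(h[...,0]<100)&(h[...,1]>25)&(h[...,2]<140)).astype(np.uint8)
    x0,y0,x1,y1=(235,190,360,300) if n=='scene' else (240,245,395,345)
    mm=np.zeros_like(m); mm[y0:y1,x0:x1]=m[y0:y1,x0:x1]
    k,l,st,ce=cv2.connectedComponentsWithStats(mm); i=1+st[1:,4].argmax()
    cs=cv2.convexHull(np.argwhere(l==i)[:,::-1].astype(np.int32))[:,0]
    print(n,st[i]); P=np.array([plane(c,*p,30)[:2] for p in cs])
    P0=np.array([plane(c,*p,0)[:2] for p in cs])
    f=lambda q:np.hypot(*(P-q[:2]).T)-162
    r=least_squares(f,[550,140],loss='soft_l1',f_scale=2); print(r.x,np.round(f(r.x),1))
E
```

```text
shoe [236.60782916 273.48188383 264.53389657] red [141.4095561  212.6743752  261.82760762] rodtip [159.68082501 192.21095407 489.40637866] rod [214.48481331 271.93631424 322.60349008]
knob [540.01969287 -12.76281976 100.43773027] hole [575.49240106 282.75282326  30.        ]
scene [245 230  89  49 669]
[559.61761966 130.45501766] [-3.8 -1.5  0.2 -1.9 -1.2  1.   0.8  0.3  0.8  0.8  0.4  0.   1.   0.8
 -0.9 -0.9 -1.1 -2.  -2.9 -5.4 -7.4]
side [307 305  68  26 371]
[560.04320891 133.87851741] [ -1.1   0.1   0.9   2.1   3.3   2.8   2.2   2.    0.1  -1.7  -4.9 -18.6
 -19.2  -6.7]
```

```bash
cat >> h.py <<'E'
def psi(s):
    y=Ro.from_rotvec(s['ee_rot']).as_matrix()[:,1]; return np.degrees(np.arctan2(y[1],y[0]))
def rows(wps,cur=None):
    """wps: list of (x,y,z,psi_deg,nrows); prints tool rows (tool assumed pointing down), rounded so errors do not add up"""
    s=monitor.sense()
    if cur is None: cur=(*s['tcp_pos'],psi(s))
    cur=np.array(cur,float); out=[]
    for w in wps:
        t=np.array(w[:4],float); t[3]=cur[3]+(t[3]-cur[3]+180)%360-180; n=w[4]
        for i in range(n):
            nxt=cur+(t-cur)/(n-i); p=np.radians(cur[3]); d=nxt-cur
            X=np.array([-np.sin(p),np.cos(p)]);Y=np.array([np.cos(p),np.sin(p)])
            sh=np.round([d[:2]@X,d[:2]@Y,-d[2]],1); tz=np.round(-d[3],1)
            cur[:2]+=sh[0]*X+sh[1]*Y; cur[2]-=sh[2]; cur[3]-=tz
            out.append([list(map(float,sh)),[0,0,float(tz)]])
    while len(out)%10: out.append([[0,0,0],[0,0,0]])
    for i in range(0,len(out),10): print(str(out[i:i+10]).replace(' ',''))
    print('end',cur.round(1))
E
python3 - <<'E'
from h import *
s=monitor.sense();print(psi(s))
x,y,z=s['tcp_pos']
rows([(x,y,z+180,psi(s),3),(540,300,z+180,0,7)])
E
```

```text
69.61884581587289
[[[0.0,0.0,-60.0],[0,0,-0.0]],[[0.0,0.0,-60.0],[0,0,0.0]],[[0.0,0.0,-60.0],[0,0,0.0]],[[-57.4,-22.2,-0.0],[0,0,9.9]],[[-60.3,-12.0,-0.0],[0,0,10.0]],[[-61.5,-1.4,-0.0],[0,0,9.9]],[[-60.8,9.3,-0.0],[0,0,10.0]],[[-58.3,19.7,-0.0],[0,0,9.9]],[[-54.1,29.4,-0.0],[0,0,10.0]],[[-48.2,38.4,-0.0],[0,0,9.9]]]
end [540.1 300.  404.5   0. ]
```

Request:
jog_arm --targets '[[[0,0,-60],[0,0,0]],[[0,0,-60],[0,0,0]],[[0,0,-60],[0,0,0]],[[-57.4,-22.2,0],[0,0,9.9]],[[-60.3,-12,0],[0,0,10]],[[-61.5,-1.4,0],[0,0,9.9]],[[-60.8,9.3,0],[0,0,10]],[[-58.3,19.7,0],[0,0,9.9]],[[-54.1,29.4,0],[0,0,10]],[[-48.2,38.4,0],[0,0,9.9]]]'

```text
time: 1.4
tcp_pos: [541.4, 298.6, 404.8]
ee_rot: [-2.227, -2.215, 0.0]
wrist_force: [0.4, 0.4, 0.7]
finger_gap: 91.0
grasp_force: 0.0
```

Run:
```python
from h import *
import pickle
im,c=cam('wrist'); im,c=cam('wrist'); im,c=cam('wrist');save('w1',im); pickle.dump((im,c),open('w1.pkl','wb')); s=monitor.sense();print(s['tcp_pos'],psi(s),np.abs(s['qvel']).max(),s['time'])
for n,p in dict(c=(558,135,46),knob=(540,-11,115),hole=(575.5,282.8,30),tray=(490,144,46)).items(): print(n,proj(c,p))
```

```text
[541.962154   297.94983288 404.06158973] -0.2611614871888327 0.05901884763290041 1.55
c [331.62987242 285.7402716 ]
knob [321.92222239 386.94780498]
hole [341.91560382 197.50744606]
tray [291.31347774 281.24179455]
```

View pics/w1.png

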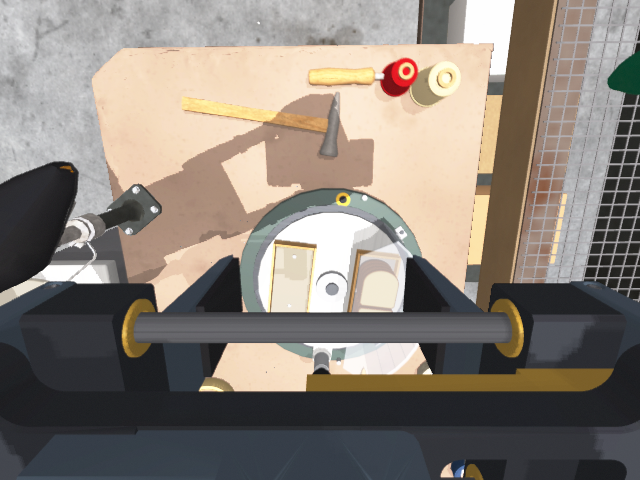

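Wrist view: left brass hole at (343,199), hub (332,289), empty tray (293,280), disc arc top at (330,188). This agrees with the estimates within 3 mm. I'll refine the hole and disc.

Run:
```python
from h import *
import pickle
from scipy.optimize import least_squares
im,c=pickle.load(open('w1.pkl','rb'))
h=cv2.cvtColor(im,cv2.COLOR_RGB2HSV)
m=((h[...,0]>18)&(h[...,0]<32)&(h[...,1]>150)&(h[...,2]>150)); m[:188]=0;m[212:]=0;m[:,:330]=0;m[:,360:]=0
v,u=np.nonzero(m); print(len(u),(u.min()+u.max())/2,(v.min()+v.max())/2); H=plane(c,(u.min()+u.max())/2,(v.min()+v.max())/2,30);print('hole',H)
g=((h[...,0]>45)&(h[...,0]<100)&(h[...,1]>25)&(h[...,2]<150)).astype(np.uint8); g[:180]=0;g[262:]=0;g[:,:235]=0;g[:,425:]=0
k,l,st,ce=cv2.connectedComponentsWithStats(g);i=1+st[1:,4].argmax()
# outermost per angle
vu=np.argwhere(l==i); P=np.array([plane(c,b,a,30)[:2] for a,b in vu]); a=np.arctan2(P[:,1]-135,P[:,0]-558);r=np.hypot(P[:,1]-135,P[:,0]-558)
Q=np.array([P[s][r[s].argmax()] for k in np.arange(0,3.1,.05) if (s:=np.nonzero(abs(a-k)<.025)[0]).size])
f=lambda q:np.hypot(*(Q-q[:2]).T)-162
s=least_squares(f,[558,135],loss='soft_l1');print('centre',s.x,np.round(f(s.x),1))
d=H[:2]-s.x; print(np.hypot(*d),'own y deg',np.degrees(np.arctan2(d[1],d[0])))
# tray inner/rim
w=((h[...,0]>12)&(h[...,0]<28)&(h[...,1]>110)&(h[...,2]>110)&(h[...,2]<250)).astype(np.uint8); w[:235]=0;w[309:]=0;w[:,:262]=0;w[:,322:]=0
vu=np.argwhere(w); print(len(vu),vu.min(0),vu.max(0))
for a,z in (((275,242),66),((316,242),66)): print('rim corner',plane(c,*a,z))
```

```text
50 342.0 197.0
hole [575.63176187 283.62582027  30.        ]
centre [559.68878513 134.90413545] [-0.8 -0.2 -0.7  0.2 -0.1  0.1  0.5  0.1 -0.1 -0.3  0.3  1.3  0.  -0.4
  0.3  0.8  0.7  0.1 -0.4  0.2  0.1 -0.6 -0.8 -0.4 -0. ]
149.5737879497088 own y deg 83.88125494771188
187 [240 270] [308 315]
rim corner [468.97123964 219.77477456  66.        ]
rim corner [533.19951959 219.08435605  66.        ]
```

Run:
```python
from h import *
rows([(478,-280,230,-13,10)])
```

```text
[[[-57.8,-6.1,17.4],[0,0,1.3]],[[-58.0,-4.8,17.4],[0,0,1.3]],[[-58.0,-3.5,17.4],[0,0,1.3]],[[-58.1,-2.2,17.4],[0,0,1.3]],[[-58.1,-0.9,17.4],[0,0,1.3]],[[-58.2,0.5,17.4],[0,0,1.2]],[[-58.1,1.7,17.4],[0,0,1.3]],[[-58.1,3.0,17.4],[0,0,1.2]],[[-58.0,4.2,17.4],[0,0,1.3]],[[-57.9,5.4,17.5],[0,0,1.2]]]
end [ 478. -280.  230.  -13.]
```

Request:
jog_arm --targets '[[[-57.8,-6.1,17.4],[0,0,1.3]],[[-58.0,-4.8,17.4],[0,0,1.3]],[[-58.0,-3.5,17.4],[0,0,1.3]],[[-58.1,-2.2,17.4],[0,0,1.3]],[[-58.1,-0.9,17.4],[0,0,1.3]],[[-58.2,0.5,17.4],[0,0,1.2]],[[-58.1,1.7,17.4],[0,0,1.3]],[[-58.1,3.0,17.4],[0,0,1.2]],[[-58.0,4.2,17.4],[0,0,1.3]],[[-57.9,5.4,17.5],[0,0,1.2]]]'

```text
time: 2.8
tcp_pos: [478.8, -279.0, 230.4]
ee_rot: [2.452, 1.964, 0.001]
wrist_force: [0.1, 0.1, -0.5]
finger_gap: 91.2
grasp_force: 0.0
```

```bash
cat >> h.py <<'E'
def top(im,c,xy,z,win=60):
    """yellow cemented top near world xy at height z: minAreaRect in world mm"""
    h=cv2.cvtColor(im,cv2.COLOR_RGB2HSV); m=((h[...,2]>140)&(h[...,1]>60)&(h[...,0]>20)&(h[...,0]<36)).astype(np.uint8)
    k,l,st,ce=cv2.connectedComponentsWithStats(cv2.morphologyEx(m,cv2.MORPH_OPEN,np.ones((3,3)))); u=proj(c,(*xy,z))
    i=min((i for i in range(1,k) if st[i,4]>100),key=lambda i:np.hypot(*(ce[i]-u)))
    v=np.argwhere(l==i)[:,::-1]; P=np.array([plane(c,a,b,z)[:2] for a,b in v],np.float32); r=cv2.minAreaRect(P)
    print('px',ce[i].round(),st[i],'mean',P.mean(0).round(1),'rect',np.round(r[0],1),np.round(r[1],1),round(r[2],1)); return r
E
python3 - <<'E'
from h import *
import pickle
im,c=cam('wrist');im,c=cam('wrist');im,c=cam('wrist');s=monitor.sense();print(s['tcp_pos'],psi(s),s['time'])
save('w2',im); pickle.dump((im,c),open('w2.pkl','wb'))
top(im,c,(472.5,-203.5),62);top(im,c,(489,-333),62)
E
```

```text
[ 478.2600483  -279.29142566  229.78168987] -12.787430228246754 2.95
px [300. 143.] [ 273  111   54   61 2971] mean [ 473.2 -204.3] rect [ 473.4 -203. ] [54.6 50.2] 77.1
px [328. 253.] [319 241  20  23 310] mean [ 475.8 -317.5] rect [ 476.2 -317. ] [27.8 16.5] 52.4
```

View pics/w2.png

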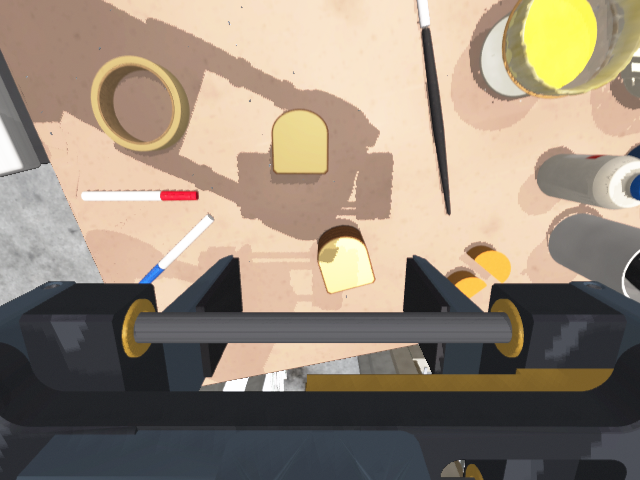

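Heel A at (300,143) has its rounded back up in the image. Heel B at (346,260) is tilted about 15° counterclockwise and the gripper doesn't cover it. Grasping heel A first.

Run:
```python
from h import *
rows([(472,-209,150,-12.9,3),(472,-209,38,-12.9,4)])
```

```text
[[[22.4,-7.2,26.6],[0,0,0.0]],[[22.4,-7.2,26.6],[0,0,0.1]],[[22.3,-7.3,26.6],[0,0,0.0]],[[0.0,-0.0,28.0],[0,0,0.0]],[[0.0,-0.0,28.0],[0,0,0.0]],[[0.0,-0.0,28.0],[0,0,0.0]],[[0.0,-0.0,28.0],[0,0,0.0]],[[0,0,0],[0,0,0]],[[0,0,0],[0,0,0]],[[0,0,0],[0,0,0]]]
end [ 472.  -209.    38.   -12.9]
```

Request:
jog_arm --targets '[[[22.4,-7.2,26.6],[0,0,0]],[[22.4,-7.2,26.6],[0,0,0]],[[22.4,-7.2,26.6],[0,0,0]],[[0,0,28],[0,0,0]],[[0,0,28],[0,0,0]],[[0,0,28],[0,0,0]],[[0,0,28],[0,0,0]],[[0,0,0],[0,0,0]],[[0,0,0],[0,0,0]],[[0,0,0],[0,0,0]]]'

```text
time: 4.2
tcp_pos: [473.3, -207.8, 40.3]
ee_rot: [2.451, 1.962, 0.001]
wrist_force: [-0.4, 0.0, -0.0]
finger_gap: 91.2
grasp_force: 0.0
```

Request:
jog_arm --targets '[[[0,0,0],[0,0,0]],[[0,0,0],[0,0,0]],[[0,0,0],[0,0,0]],[[0,0,0],[0,0,0]],[[0,0,0],[0,0,0]],[[0,0,0],[0,0,0]],[[0,0,0],[0,0,0]],[[0,0,0],[0,0,0]],[[0,0,0],[0,0,0]],[[0,0,0],[0,0,0]]]' --gripper 1

```text
time: 5.45
tcp_pos: [472.6, -207.8, 39.0]
ee_rot: [2.453, 1.962, -0.0]
wrist_force: [-1.8, -0.4, 2.1]
finger_gap: 53.5
grasp_force: 30.0
```

Run:
```python
from h import *
s=monitor.sense();print(s['tcp_pos'],psi(s),s['time'],s['finger_gap'],s['wrist_force'])
x,y,z=s['tcp_pos']
rows([(x,y,170,psi(s),3),(500,0,190,-10,4),(495.0,168.5,190,-6.5,3)])
```

```text
[ 472.59932263 -207.78638303   39.01879813] -12.683297453110285 5.45 53.52181409280378 [-1.76246658 -0.37847453  2.11167728]
[[[0.0,0.0,-43.7],[0,0,0.0]],[[0.0,0.0,-43.6],[0,0,0.0]],[[0.0,0.0,-43.7],[0,0,0.0]],[[52.2,-4.7,-5.0],[0,0,-0.7]],[[52.2,-4.1,-5.0],[0,0,-0.7]],[[52.3,-3.4,-5.0],[0,0,-0.6]],[[52.3,-3.0,-5.0],[0,0,-0.7]],[[55.0,-11.4,0.0],[0,0,-1.2]],[[55.3,-10.2,0.0],[0,0,-1.1]],[[55.4,-9.1,0.0],[0,0,-1.2]]]
end [495.  168.5 190.   -6.5]
```

Request:
jog_arm --targets '[[[0,0,-43.7],[0,0,0]],[[0,0,-43.7],[0,0,0]],[[0,0,-43.7],[0,0,0]],[[52.2,-4.7,-5],[0,0,-0.7]],[[52.2,-4.1,-5],[0,0,-0.7]],[[52.3,-3.4,-5],[0,0,-0.6]],[[52.3,-3,-5],[0,0,-0.7]],[[55,-11.4,0],[0,0,-1.2]],[[55.3,-10.2,0],[0,0,-1.1]],[[55.4,-9.1,0],[0,0,-1.2]]]'

```text
time: 6.7
tcp_pos: [494.7, 170.4, 190.1]
ee_rot: [-2.343, -2.093, -0.0]
wrist_force: [0.5, -0.5, -1.8]
finger_gap: 53.8
grasp_force: 30.0
```

Run:
```python
from h import *
import pickle
im,c=cam('wrist');im,c=cam('wrist');im,c=cam('wrist');s=monitor.sense();print(s['tcp_pos'],psi(s),s['time'],s['finger_gap'])
save('w3',im); pickle.dump((im,c,s),open('w3.pkl','wb'))
print(plane(c,320,240,46))
O=np.array([559,135]);a=np.radians(83.5);Y=np.array([np.cos(a),np.sin(a)]);X=np.array([Y[1],-Y[0]])
for dx in(-31,31):
  for dy in(-65,65): print((dx,dy),proj(c,(*(O-(68-dx)*X+dy*Y),64)))
print('hole',proj(c,(*(O+146*Y),30)))
```

```text
[494.51614443 170.85853626 189.86733261] -6.262965991681495 6.85 54.01591889846314
[490.66930107 159.09129009  46.        ]
(-31, -65) [290.34237923 325.5486109 ]
(-31, 65) [287.08589968 191.63719345]
(31, -65) [354.36261047 325.78685078]
(31, 65) [359.04151247 191.96765017]
hole [399.50381937  96.138953  ]
```

View pics/w3.png

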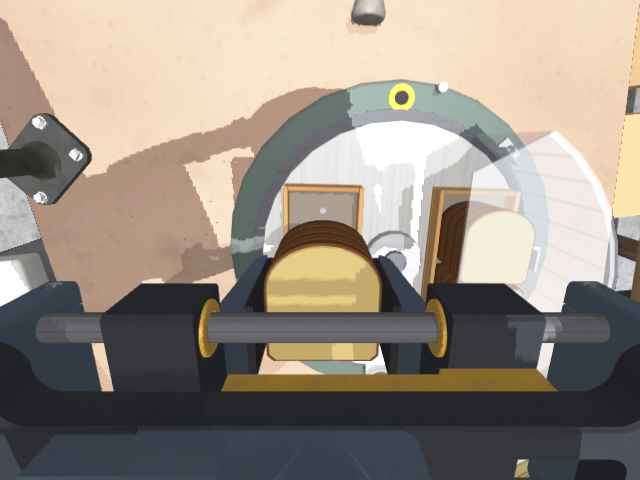

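Held heel top spans columns 265–380, rows 247–360; the tray's end shows at (287–361, 185–195) and the hole at (401,97), about 1 to 2 px off prediction.

Run:
```python
from h import *
import pickle
im,c,s=pickle.load(open('w3.pkl','rb'))
h=cv2.cvtColor(im,cv2.COLOR_RGB2HSV)
m=((h[...,0]>20)&(h[...,0]<35)&(h[...,1]>150)&(h[...,2]>150)).astype(np.uint8); m[:80]=0;m[115:]=0;m[:,:380]=0;m[:,430:]=0
v,u=np.nonzero(m); (hu,hv),(w,hh),_=cv2.minAreaRect(np.c_[u,v].astype(np.float32)); H=plane(c,hu,hv,30)[:2]; print('hole',hu,hv,w,hh,H)
# tray saturation profiles
for r in (205,212): print('row',r,[(x,int(h[r,x,1]),int(h[r,x,2])) for x in list(range(279,294))+list(range(354,370))])
print('col325',[(y,int(h[y,325,1]),int(h[y,325,2])) for y in range(178,202)])
zt=s['tcp_pos'][2]-39+62
for p in((265,290),(381,290),(268,359),(378,359),(323,246)):
    q=plane(c,*p,zt)[:2]-s['tcp_pos'][:2]; t=np.radians(psi(s)); print(p,'toolx',q@[-np.sin(t),np.cos(t)],'tooly',q@[np.cos(t),np.sin(t)])
```

```text
hole 0.0 0.0 0.0 0.0 [248.39266023 390.52365778]
row 205 [(279, 2, 224), (280, 4, 227), (281, 5, 226), (282, 13, 198), (283, 89, 200), (284, 124, 237), (285, 122, 238), (286, 123, 238), (287, 130, 208), (288, 123, 135), (289, 89, 152), (290, 38, 170), (291, 39, 171), (292, 39, 170), (293, 37, 171), (354, 40, 142), (355, 42, 141), (356, 64, 136), (357, 126, 127), (358, 128, 138), (359, 128, 226), (360, 122, 238), (361, 123, 237), (362, 115, 233), (363, 24, 201), (364, 4, 230), (365, 3, 232), (366, 3, 233), (367, 3, 233), (368, 3, 233), (369, 3, 232)]
row 212 [(279, 3, 222), (280, 5, 203), (281, 5, 200), (282, 13, 198), (283, 82, 196), (284, 125, 237), (285, 122, 239), (286, 124, 238), (287, 129, 211), (288, 122, 136), (289, 87, 149), (290, 36, 170), (291, 37, 171), (292, 39, 171), (293, 37, 171), (354, 40, 142), (355, 43, 141), (356, 93, 132), (357, 125, 129), (358, 128, 165), (359, 125, 234), (360, 122, 238), (361, 120, 238), (362, 92, 231), (363, 3, 227), (364, 3, 230), (365, 3, 231), (366, 4, 232), (367, 4, 233), (368, 4, 232), (369, 4, 231)]
col325 [(178, 3, 233), (179, 3, 232), (180, 4, 233), (181, 4, 233), (182, 4, 233), (183, 17, 225), (184, 73, 185), (185, 117, 152), (186, 127, 148), (187, 129, 193), (188, 128, 221), (189, 129, 222), (190, 129, 215), (191, 100, 176), (192, 48, 142), (193, 38, 147), (194, 38, 163), (195, 39, 170), (196, 38, 170), (197, 38, 170), (198, 37, 171), (199, 38, 170), (200, 38, 170), (201, 39, 171)]
(265, 290) toolx 14.720837293135633 tooly -26.16804177717081
(381, 290) toolx 14.730008496727603 tooly 25.85609590567152
(268, 359) toolx -21.26134984776713 tooly -26.408610777384276
(378, 359) toolx -21.26458671406875 tooly 26.177112021085613
(323, 246) toolx 35.43818075912774 tooly -0.18353906529245068
```

Run:
```python
from h import *
for i in range(5):
    s=monitor.sense();print(s['tcp_pos'].round(2),round(psi(s),2),s['time'],np.abs(s['qvel']).max().round(4)); optics.read_camera('side')
```

```text
[494.52 170.86 189.87] -6.26 6.85 0.0616
[494.63 169.35 189.88] -6.35 6.9 0.0421
[494.81 168.4  189.93] -6.44 6.95 0.0294
[494.94 167.84 189.96] -6.51 7.0 0.0174
[495.05 167.51 190.01] -6.56 7.05 0.0087
```

Run:
```python
from h import *
rows([(494.5,168.5,150,-6.9,2),(494.5,168.5,87,-6.9,4)],cur=(495.1,167.3,190,-6.6))
```

```text
[[[0.6,-0.4,20.0],[0,0,0.2]],[[0.5,-0.3,20.0],[0,0,0.1]],[[0.0,-0.0,15.8],[0,0,0.0]],[[0.0,-0.0,15.7],[0,0,0.0]],[[0.0,-0.0,15.7],[0,0,0.0]],[[0.0,-0.0,15.8],[0,0,0.0]],[[0,0,0],[0,0,0]],[[0,0,0],[0,0,0]],[[0,0,0],[0,0,0]],[[0,0,0],[0,0,0]]]
end [494.5 168.5  87.   -6.9]
```

Request:
jog_arm --targets '[[[0.6,-0.4,20],[0,0,0.2]],[[0.5,-0.3,20],[0,0,0.1]],[[0,0,15.8],[0,0,0]],[[0,0,15.7],[0,0,0]],[[0,0,15.7],[0,0,0]],[[0,0,15.8],[0,0,0]],[[0,0,0],[0,0,0]],[[0,0,0],[0,0,0]],[[0,0,0],[0,0,0]],[[0,0,0],[0,0,0]]]'

```text
time: 8.35
tcp_pos: [494.7, 169.7, 87.5]
ee_rot: [2.349, 2.086, 0.001]
wrist_force: [-0.6, -0.3, -1.3]
finger_gap: 54.0
grasp_force: 30.0
```

```bash
python3 - <<'E'
from h import *
s=monitor.sense();print(s['tcp_pos'],psi(s),s['time'],s['finger_gap'],s['wrist_force'])
O=np.array([559,135]);a=np.radians(83.1);Y=np.array([np.cos(a),np.sin(a)]);X=np.array([Y[1],-Y[0]])
for n in('wrist','side'):
    im,c=cam(n)
    save('p1'+n,cv2.resize(im[235:345,240:400],None,fx=4,fy=4,interpolation=3) if n=='side' else im)
E
python3 -c "
import cv2,numpy as np
a=cv2.imread('pics/p1wrist.png')[120:400,180:480];b=cv2.imread('pics/p1side.png')
a=cv2.resize(a,(400,373));b=cv2.resize(b,(400,275));o=np.zeros((373,800,3),np.uint8);o[:,:400]=a;o[:275,400:]=b;cv2.imwrite('pics/p1.png',o)"
```

```text
[494.66126239 169.67128778  87.53292325] -6.786733705576367 8.35 53.950658111201534 [-0.58288714 -0.30425707 -1.31055436]
```

View pics/p1.png

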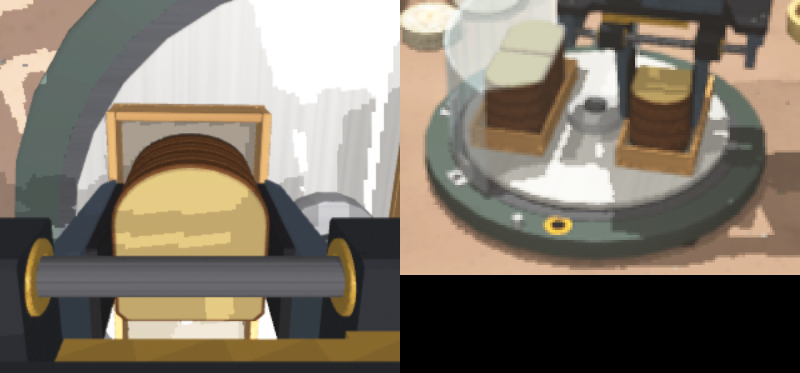

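Heel A sits centred between the tray's long walls (image left: tray columns 108–270, heel 115–265), just above the floor. Lower slightly, release, and retreat.

Request:
jog_arm --targets '[[[0,0,1],[0,0,0]],[[0,0,1],[0,0,0]],[[0,0,0.5],[0,0,0]],[[0,0,0],[0,0,0]],[[0,0,0],[0,0,0]],[[0,0,0],[0,0,0]],[[0,0,0],[0,0,0]],[[0,0,0],[0,0,0]],[[0,0,0],[0,0,0]],[[0,0,0],[0,0,0]]]'

```text
time: 9.7
tcp_pos: [494.5, 169.7, 85.0]
ee_rot: [2.349, 2.086, 0.0]
wrist_force: [-2.1, -0.2, 10.2]
finger_gap: 53.9
grasp_force: 30.0
```

Request:
jog_arm --targets '[[[0,0,0],[0,0,0]],[[0,0,0],[0,0,0]],[[0,0,0],[0,0,0]],[[0,0,0],[0,0,0]],[[0,0,-20],[0,0,0]],[[0,0,-40],[0,0,0]],[[0,0,-50],[0,0,0]],[[-20,0,-10],[0,0,0]],[[-55,0,0],[0,0,-1]],[[-60,0,0],[0,0,-1]]]' --gripper 0.2

```text
time: 10.95
tcp_pos: [478.8, 34.0, 204.2]
ee_rot: [-2.31, -2.129, 0.0]
wrist_force: [1.2, -0.1, -0.1]
finger_gap: 73.1
grasp_force: 0.0
```

Run:
```python
from h import *
s=monitor.sense();print(s['tcp_pos'],psi(s),s['time'],s['finger_gap'],s['wrist_force'])
im,c=cam('wrist');s=monitor.sense();im,c=cam('wrist');top(im,c,(495,175),108)
import pickle
im,c=pickle.load(open('scene0.pkl','rb'))
rows([(486,-240,230,4,7)],cur=None)
```

```text
[478.84543441  34.03886838 204.15580497] -4.66911298450695 10.95 73.11134891684242 [ 1.1786895  -0.07701231 -0.10387925]
px [329.  38.] [ 293    0   76   80 5588] mean [494.5 170.9] rect [495.  169.8] [48.4 50.6] 83.8
[[[-38.4,4.5,-3.7],[0,0,-1.3]],[[-38.5,3.6,-3.7],[0,0,-1.3]],[[-38.6,2.7,-3.7],[0,0,-1.3]],[[-38.6,1.8,-3.7],[0,0,-1.3]],[[-38.7,0.9,-3.7],[0,0,-1.3]],[[-38.7,0.1,-3.8],[0,0,-1.3]],[[-38.7,-0.8,-3.7],[0,0,-1.2]],[[0,0,0],[0,0,0]],[[0,0,0],[0,0,0]],[[0,0,0],[0,0,0]]]
end [ 486. -240.  230.    4.]
```

Request:
jog_arm --targets '[[[-51,5,-3.7],[0,0,-1.3]],[[-51,4,-3.7],[0,0,-1.3]],[[-51,3,-3.7],[0,0,-1.3]],[[-51,2,-3.7],[0,0,-1.3]],[[-51,1,-3.7],[0,0,-1.3]],[[-51,0,-3.7],[0,0,-1.3]],[[-51,-1,-3.7],[0,0,-1.2]],[[0,0,0],[0,0,0]],[[0,0,0],[0,0,0]],[[0,0,0],[0,0,0]]]' --gripper 0

```text
time: 12.3
tcp_pos: [487.9, -320.8, 230.2]
ee_rot: [-2.137, -2.302, -0.0]
wrist_force: [-0.7, 0.0, 0.2]
finger_gap: 91.8
grasp_force: 0.0
```

Run:
```python
from h import *
import pickle
for i in range(2): im,c=cam('wrist')
s=monitor.sense();print(s['tcp_pos'],psi(s),s['time'],s['finger_gap'])
im,c=cam('wrist');save('w4',im); pickle.dump((im,c),open('w4.pkl','wb'))
top(im,c,(489,-333),62)
h=cv2.cvtColor(im,cv2.COLOR_RGB2HSV);u=proj(c,(489,-333,62)).astype(int);print(u,h[u[1],u[0]])
```

```text
[ 488.08834666 -320.96202098  230.48565716] 4.2758325291363715 12.4 91.15949459708281
px [322. 221.] [ 299  204   49   38 1253] mean [ 487.8 -322.4] rect [ 486.1 -322.6] [53.  34.3] 18.2
[322 230] [ 22 107 229]
```

View pics/w4.png

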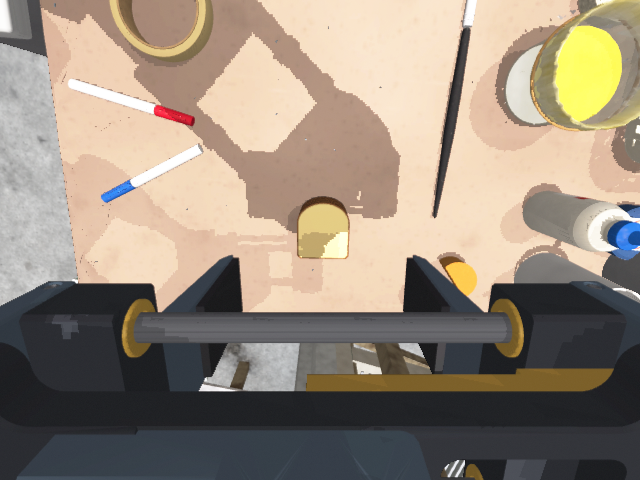

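Heel B top spans columns 297–349, rows 203–258, square to the tool; centre about (323.5,230.5).

Run:
```python
from h import *
import pickle
im,c=pickle.load(open('w4.pkl','rb'));p=plane(c,323.5,230.5,62);print(p)
s=monitor.sense();print(s['tcp_pos'],psi(s))
t=np.radians(4.3);x=p[:2]-5.5*np.array([-np.sin(t),np.cos(t)])
rows([(x[0],x[1],150,4.3,2),(x[0],x[1],38.5,4.3,4)])
```

```text
[ 490.15207461 -332.61409792   62.        ]
[ 488.12842558 -321.13239007  230.54915425] 4.272239526401255
[[[-8.6,0.6,40.3],[0,0,-0.0]],[[-8.5,0.6,40.2],[0,0,-0.0]],[[-0.0,-0.0,27.9],[0,0,-0.0]],[[-0.0,-0.0,27.9],[0,0,-0.0]],[[-0.0,-0.0,27.9],[0,0,-0.0]],[[-0.0,-0.0,27.8],[0,0,-0.0]],[[0,0,0],[0,0,0]],[[0,0,0],[0,0,0]],[[0,0,0],[0,0,0]],[[0,0,0],[0,0,0]]]
end [ 490.6 -338.1   38.5    4.3]
```

Request:
jog_arm --targets '[[[-8.6,0.6,40.3],[0,0,0]],[[-8.5,0.6,40.2],[0,0,0]],[[0,0,27.9],[0,0,0]],[[0,0,27.9],[0,0,0]],[[0,0,27.9],[0,0,0]],[[0,0,27.8],[0,0,0]],[[0,0,0],[0,0,0]],[[0,0,0],[0,0,0]],[[0,0,0],[0,0,0]],[[0,0,0],[0,0,0]]]'

```text
time: 13.7
tcp_pos: [490.8, -339.2, 39.4]
ee_rot: [2.137, 2.301, 0.0]
wrist_force: [-0.3, 0.2, 0.0]
finger_gap: 91.3
grasp_force: 0.0
```

Request:
jog_arm --targets '[[[0,0,0],[0,0,0]],[[0,0,0],[0,0,0]],[[0,0,0],[0,0,0]],[[0,0,0],[0,0,0]],[[0,0,0],[0,0,0]],[[0,0,0],[0,0,0]],[[0,0,0],[0,0,0]],[[0,0,0],[0,0,0]],[[0,0,0],[0,0,0]],[[0,0,0],[0,0,0]]]' --gripper 1

```text
time: 14.95
tcp_pos: [490.5, -338.9, 38.5]
ee_rot: [-2.138, -2.302, -0.0]
wrist_force: [0.9, 0.2, -1.1]
finger_gap: 53.9
grasp_force: 30.0
```

Run:
```python
from h import *
s=monitor.sense();print(s['tcp_pos'],psi(s),s['time'],s['finger_gap'],s['wrist_force'])
x,y,z=s['tcp_pos']
# spot2 = tray - 32*Y ; above it at z 190, and a view pose 60 mm short in y
rows([(x,y,z+110,psi(s),2),(491.5-32*.12-6*.12,143.2-32*.993-6*.993,200,-6.9,8)])
```

```text
[ 490.48048929 -338.88602858   38.49732664] 4.211852204063811 14.95 53.94099899975508 [ 0.90948215  0.20109395 -1.11996347]
[[[0.0,0.0,-55.0],[0,0,0.0]],[[0.0,0.0,-55.0],[0,0,0.0]],[[55.4,3.6,-6.4],[0,0,1.4]],[[55.5,2.3,-6.4],[0,0,1.4]],[[55.5,0.9,-6.5],[0,0,1.4]],[[55.6,-0.4,-6.4],[0,0,1.4]],[[55.5,-1.8,-6.5],[0,0,1.4]],[[55.5,-3.1,-6.4],[0,0,1.4]],[[55.4,-4.5,-6.5],[0,0,1.4]],[[55.2,-5.9,-6.4],[0,0,1.3]]]
end [486.9 105.5 200.   -6.9]
```

Request:
jog_arm --targets '[[[0,0,-55],[0,0,0]],[[0,0,-55],[0,0,0]],[[55.4,3.6,-6.4],[0,0,1.4]],[[55.5,2.3,-6.4],[0,0,1.4]],[[55.5,0.9,-6.5],[0,0,1.4]],[[55.6,-0.4,-6.4],[0,0,1.4]],[[55.5,-1.8,-6.5],[0,0,1.4]],[[55.5,-3.1,-6.4],[0,0,1.4]],[[55.4,-4.5,-6.5],[0,0,1.4]],[[55.2,-5.9,-6.4],[0,0,1.3]]]'

```text
time: 16.2
tcp_pos: [486.6, 107.3, 200.4]
ee_rot: [2.352, 2.083, 0.0]
wrist_force: [0.4, -0.2, -1.8]
finger_gap: 53.8
grasp_force: 30.0
```

Run:
```python
from h import *
import pickle
for i in range(8): optics.read_camera('side')
im,c=cam('wrist');s=monitor.sense();print(s['tcp_pos'],psi(s),s['time'],s['finger_gap'])
save('w5',im); pickle.dump((im,c,s),open('w5.pkl','wb'))
top(im,c,(495,175),108)
h=cv2.cvtColor(im,cv2.COLOR_RGB2HSV)
# heel A side/flat visibility; held heel rows
u=proj(c,(495,175,108));print(u)
zt=s['tcp_pos'][2]+62-38.5
uc=int(proj(c,(*s['tcp_pos'][:2],zt))[0]);print('col',uc,[(y,int(h[y,uc,0]),int(h[y,uc,1]),int(h[y,uc,2])) for y in range(100,370,4)])
O=np.array([559,135]);a=np.radians(83.1);Y=np.array([np.cos(a),np.sin(a)]);X=np.array([Y[1],-Y[0]])
for dx in(-31,31):
  for dy in(-65,65): print((dx,dy),proj(c,(*(O-(68-dx)*X+dy*Y),64)).round(1))
print('hole',proj(c,(*(O+146*Y),30)).round(1))
cv2.imwrite('pics/w5c.png',cv2.resize(im[40:400,200:460,::-1],None,fx=1.6,fy=1.6))
```

```text
[486.93090092 104.43046647 199.88549882] -6.9753926794612 16.65 54.05610456845993
px [323. 152.] [ 288  111   68   78 2735] mean [495.9 172.3] rect [495.  173.6] [54.7 49.6] 83.0
[321.59990581 148.73215867]
col 322 [(100, 30, 4, 184), (104, 16, 131, 167), (108, 13, 167, 99), (112, 21, 103, 195), (116, 21, 105, 195), (120, 21, 106, 194), (124, 21, 104, 193), (128, 20, 104, 192), (132, 21, 107, 191), (136, 21, 104, 191), (140, 20, 105, 190), (144, 21, 107, 190), (148, 21, 107, 190), (152, 21, 109, 189), (156, 21, 108, 189), (160, 21, 107, 188), (164, 20, 111, 188), (168, 21, 110, 186), (172, 20, 109, 185), (176, 21, 110, 186), (180, 21, 110, 183), (184, 21, 111, 183), (188, 21, 111, 182), (192, 18, 43, 102), (196, 15, 39, 104), (200, 16, 39, 124), (204, 16, 38, 126), (208, 16, 38, 126), (212, 16, 38, 126), (216, 17, 36, 126), (220, 12, 173, 56), (224, 12, 173, 50), (228, 13, 170, 72), (232, 12, 173, 59), (236, 11, 164, 53), (240, 13, 169, 89), (244, 21, 113, 151), (248, 21, 113, 178), (252, 21, 113, 178), (256, 21, 113, 178), (260, 21, 114, 177), (264, 20, 112, 177), (268, 20, 113, 178), (272, 21, 114, 177), (276, 20, 112, 178), (280, 20, 113, 147), (284, 20, 114, 146), (288, 21, 114, 146), (292, 20, 113, 147), (296, 21, 114, 177), (300, 20, 113, 178), (304, 20, 115, 179), (308, 21, 115, 146), (312, 17, 67, 69), (316, 120, 14, 56), (320, 120, 8, 68), (324, 120, 10, 78), (328, 120, 9, 82), (332, 120, 10, 74), (336, 113, 13, 79), (340, 120, 10, 76), (344, 21, 116, 145), (348, 21, 115, 146), (352, 21, 116, 145), (356, 20, 115, 146), (360, 12, 74, 208), (364, 11, 74, 210), (368, 12, 74, 211)]
(-31, -65) [289.3 254.2]
(-31, 65) [284.8 106.5]
(31, -65) [355.2 254.1]
(31, 65) [359.2 106.4]
hole [400.5  10.1]
```

View pics/w5c.png

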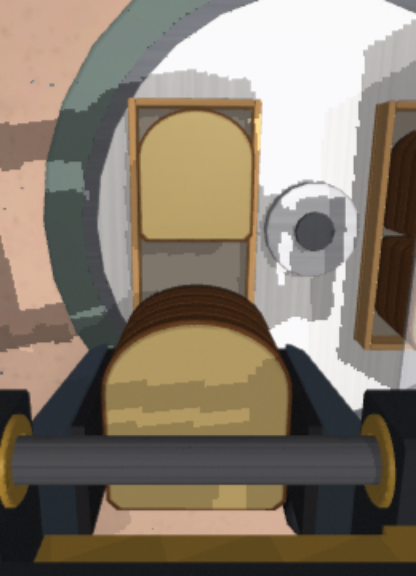

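Heel A stands flat in the far half of the tray (crop columns 140–253, rows 110–240), slightly left-of-centre-safe, dry pair upright at right, heel B held ready. Compute own-y positions of the edges.

Run:
```python
from h import *
import pickle
im,c,s=pickle.load(open('w5.pkl','rb'))
O=np.array([559,135]);a=np.radians(83.1);Y=np.array([np.cos(a),np.sin(a)]);X=np.array([Y[1],-Y[0]])
f=lambda u,v,z:(np.round((plane(c,u,v,z)[:2]-O)@X,1),np.round((plane(c,u,v,z)[:2]-O)@Y,1))
print('A flat',f(322,190.8,108),'A back',f(322,107.5,108),'A left',f(286.7,165,108),'A right',f(359,165,108))
print('rim end outer/inner', f(322,101.5,64),f(322,105.5,64),'rim L outer in',f(281,150,64),f(286,150,64),'R',f(358,150,64),f(363.5,150,64))
print('rim hidden end?'); zt=s['tcp_pos'][2]+62-38.5
print('held back',f(322,241.5,zt),'flat',f(322,359,zt),'L',f(265.5,290,zt),'R',f(382,290,zt)); print('tcp',(s['tcp_pos'][:2]-O)@X,(s['tcp_pos'][:2]-O)@Y)
```

```text
A flat (np.float64(-68.1), np.float64(1.1)) A back (np.float64(-68.0), np.float64(60.3)) A left (np.float64(-94.3), np.float64(20.4)) A right (np.float64(-40.6), np.float64(20.3))
rim end outer/inner (np.float64(-68.0), np.float64(68.9)) (np.float64(-68.0), np.float64(65.8)) rim L outer in (np.float64(-103.4), np.float64(29.9)) (np.float64(-99.1), np.float64(29.9)) R (np.float64(-37.1), np.float64(29.8)) (np.float64(-32.3), np.float64(29.8))
rim hidden end?
held back (np.float64(-68.1), np.float64(-3.5)) flat (np.float64(-68.2), np.float64(-62.0)) L (np.float64(-93.3), np.float64(-26.1)) R (np.float64(-41.3), np.float64(-26.2))
tcp -67.87460011349663 -39.006282590461666
```

Request:
jog_arm --targets '[[[0,0,28],[0,0,0]],[[0,0,28],[0,0,0]],[[0,0,25],[0,0,0]],[[0,0,16],[0,0,0]],[[0,0,10],[0,0,0]],[[0,0,6],[0,0,0]],[[0,0,0],[0,0,0]],[[0,0,0],[0,0,0]],[[0,0,1],[0,0,0]],[[0,0,1.5],[0,0,0]]]'

```text
time: 17.9
tcp_pos: [487.0, 105.5, 84.7]
ee_rot: [2.35, 2.084, 0.001]
wrist_force: [0.2, -0.2, -0.5]
finger_gap: 54.0
grasp_force: 30.0
```

Request:
jog_arm --targets '[[[0,0,0.5],[0,0,0]],[[0,0,0.5],[0,0,0]],[[0,0,0],[0,0,0]],[[0,0,0],[0,0,0]],[[0,0,0],[0,0,0]],[[0,0,0],[0,0,0]],[[0,0,0],[0,0,0]],[[0,0,0],[0,0,0]],[[0,0,0],[0,0,0]],[[0,0,0],[0,0,0]]]'

```text
time: 19.15
tcp_pos: [487.0, 105.5, 84.4]
ee_rot: [2.35, 2.084, 0.001]
wrist_force: [-4.9, -1.4, 22.4]
finger_gap: 53.7
grasp_force: 30.0
```

Request:
jog_arm --targets '[[[0,0,0],[0,0,0]],[[0,0,0],[0,0,0]],[[0,0,0],[0,0,0]],[[0,0,0],[0,0,0]],[[0,0,-15],[0,0,0]],[[0,0,-30],[0,0,0]],[[0,0,-50],[0,0,0]],[[0,0,-30],[0,0,0]],[[0,0,0],[0,0,-10]],[[0,0,0],[0,0,-10]]]' --gripper 0.2

```text
time: 20.4
tcp_pos: [487.0, 105.5, 208.9]
ee_rot: [1.946, 2.466, 0.001]
wrist_force: [0.1, -0.5, -0.3]
finger_gap: 72.9
grasp_force: 0.0
```

Run:
```python
from h import *
s=monitor.sense();print(s['tcp_pos'],psi(s),s['finger_gap'],s['wrist_force'])
# target: view pose, camera in front of the tool sees knob
rows([(560,-10,210,83.1,7)],cur=(487,105.5,208.8,13.1))
```

```text
[486.97404285 105.48838515 208.92088041] 13.440567579844727 72.86330381208295 [ 0.11354977 -0.49431372 -0.34398427]
[[[-18.4,6.4,-0.2],[0,0,-10.0]],[[-19.3,3.1,-0.2],[0,0,-10.0]],[[-19.5,-0.3,-0.2],[0,0,-10.0]],[[-19.2,-3.6,-0.2],[0,0,-10.0]],[[-18.2,-6.9,-0.1],[0,0,-10.0]],[[-16.8,-10.0,-0.2],[0,0,-10.0]],[[-14.8,-12.8,-0.1],[0,0,-10.0]],[[0,0,0],[0,0,0]],[[0,0,0],[0,0,0]],[[0,0,0],[0,0,0]]]
end [560.  -10.  210.   83.1]
```

Request:
jog_arm --targets '[[[-18.4,6.4,0],[0,0,-10]],[[-19.3,3.1,0],[0,0,-10]],[[-19.5,-0.3,0],[0,0,-10]],[[-19.2,-3.6,0],[0,0,-10]],[[-18.2,-6.9,0],[0,0,-10]],[[-16.8,-10,0],[0,0,-10]],[[-14.8,-12.8,0],[0,0,-10]],[[0,0,0],[0,0,0]],[[0,0,0],[0,0,0]],[[0,0,0],[0,0,0]]]' --gripper 0.2

```text
time: 21.65
tcp_pos: [559.5, -9.4, 208.5]
ee_rot: [-0.191, -3.135, -0.0]
wrist_force: [0.4, 0.6, 0.2]
finger_gap: 73.1
grasp_force: 0.0
```

Run:
```python
from h import *
import pickle
for i in range(2): optics.read_camera('side')
im,c=cam('wrist');s=monitor.sense();print(s['tcp_pos'],psi(s),s['time'],s['finger_gap'])
save('w6',im); pickle.dump((im,c,s),open('w6.pkl','wb'))
u=proj(c,(541.5,-10,115));print(u)
h=cv2.cvtColor(im,cv2.COLOR_RGB2HSV)
m=(h[...,2]<75).astype(np.uint8);m[258:]=0
k,l,st,ce=cv2.connectedComponentsWithStats(m)
for i in range(1,k):
    if st[i,4]>200: print(ce[i],st[i])
for r in range(180,260,8): print(r,h[r,240:400:6,2])
```

```text
[559.76208407  -9.5980441  208.56547691] 83.08772455861842 21.8 73.22345322590807
[319.31988074 219.04067271]
[421.7982684  128.57229437] [ 411   91   25   74 1155]
[509.3633218  126.95847751] [492  91  30  74 578]
[323.18220793 167.49624866] [306 136  42  53 933]
[323.90575157 220.6979217 ] [ 299  190   52   66 2069]
[466.31099874 250.34639697] [ 406  243  128   15 1582]
180 [196 196 195 195 190 115 117 117 117 117 116  92  68  68  68  66  65  82
 200 199 198 198 197 196 195 196 195]
188 [219 219 215 217 201 139 139 141 142 117 113  65 146  91  94 152 151 178
 196 197 194 196 194 194 194 195 195]
196 [219 218 213 205 207 128 134 137 139 142 140  33  22  22  22  19 140 200
 199 199 198 199 196 198 196 196 195]
204 [218 214 203 198 203 128 130 136 139 138  82  30  31  31  31  28  19 192
 194 159 194 193 157 157 192 192 191]
212 [216 207 206 205 205 132 136 139 137 136  23  27  28  27  26  26  25 185
 154 154 154 152 152 151 150 149 150]
220 [214 214 209 212 207 136 138 138 138 135  23  31  25  25  23  26  24 126
 155 153 154 153 153 153 153 153 152]
228 [217 215 216 217 216 139 139 140 140 139 135  20  24  25  24  24  64  75
 152 151 151 152 150 150 149 149 149]
236 [217 217 219 219 220 142 142 139 139 142 139 139  78  84  69  67  65  67
 150 150 150 150 148 148 148 148  99]
244 [217 217 217 218 217 218 217 219 218 219 140 141 137  84  66  65  65  65
  91 152 150 150 149 148 149 149  89]
252 [214 216 217 216 216 217 217 217 217 219 219 220 219  77  82  65  65  65
  68 153 152 153 153 153 153 153  91]
```

Run:
```python
from h import *
import pickle
im,c,s=pickle.load(open('w6.pkl','rb'));h=cv2.cvtColor(im,cv2.COLOR_RGB2HSV)
m=(h[...,2]<48).astype(np.uint8);m[245:]=0;m[:188]=0;m[:,:285]=0;m[:,360:]=0
m=cv2.morphologyEx(m,cv2.MORPH_OPEN,np.ones((3,3)));k,l,st,ce=cv2.connectedComponentsWithStats(m);i=1+st[1:,4].argmax();print(ce[i],st[i])
for r in range(190,242,3):
    x=np.nonzero(l[r]==i)[0]; print(r,(x.min(),x.max()) if x.size else None)
for p in((323.5,212),(323.5,215)): print(plane(c,*p,115))
```

```text
[319.10895212 212.54614851] [ 299  191   41   44 1441]
190 None
193 (np.int64(310), np.int64(329))
196 (np.int64(306), np.int64(332))
199 (np.int64(303), np.int64(335))
202 (np.int64(302), np.int64(336))
205 (np.int64(300), np.int64(338))
208 (np.int64(299), np.int64(338))
211 (np.int64(299), np.int64(339))
214 (np.int64(299), np.int64(339))
217 (np.int64(299), np.int64(339))
220 (np.int64(300), np.int64(339))
223 (np.int64(301), np.int64(337))
226 (np.int64(303), np.int64(336))
229 (np.int64(306), np.int64(333))
232 (np.int64(310), np.int64(329))
235 None
238 None
241 None
[536.32241971  -6.08385058 115.        ]
[538.68868467  -6.36984745 115.        ]
```

Run:
```python
from h import *
import pickle
im,c,s=pickle.load(open('w6.pkl','rb'))
for z in(105,110,115): print(plane(c,319.4,213,z))
rows([(540,-10,150,83.1,2),(540,-10,95,83.1,4)])
```

```text
[538.86375846  -9.69783928 105.        ]
[537.79414747  -9.52056086 110.        ]
[536.72453648  -9.34328244 115.        ]
[[[9.8,-1.4,29.3],[0,0,-0.0]],[[9.8,-1.4,29.3],[0,0,-0.0]],[[-0.0,0.0,13.7],[0,0,-0.0]],[[-0.0,0.0,13.8],[0,0,-0.0]],[[-0.0,0.0,13.7],[0,0,-0.0]],[[-0.0,0.0,13.8],[0,0,-0.0]],[[0,0,0],[0,0,0]],[[0,0,0],[0,0,0]],[[0,0,0],[0,0,0]],[[0,0,0],[0,0,0]]]
end [540.  -10.   95.   83.1]
```

Request:
jog_arm --targets '[[[9.8,-1.4,29.3],[0,0,0]],[[9.8,-1.4,29.3],[0,0,0]],[[0,0,13.7],[0,0,0]],[[0,0,13.7],[0,0,0]],[[0,0,13.7],[0,0,0]],[[0,0,13.7],[0,0,0]],[[0,0,0],[0,0,0]],[[0,0,0],[0,0,0]],[[0,0,0],[0,0,0]],[[0,0,0],[0,0,0]]]'

```text
time: 23.05
tcp_pos: [540.4, -10.5, 95.5]
ee_rot: [0.189, 3.135, -0.0]
wrist_force: [-0.4, 0.5, 0.5]
finger_gap: 72.9
grasp_force: 0.0
```

Request:
jog_arm --targets '[[[0,0,0],[0,0,0]],[[0,0,0],[0,0,0]],[[0,0,0],[0,0,0]],[[0,0,0],[0,0,0]],[[0,0,0],[0,0,0]],[[0,0,0],[0,0,0]],[[0,0,0],[0,0,0]],[[0,0,0],[0,0,0]],[[0,0,0],[0,0,0]],[[0,0,0],[0,0,0]]]' --gripper 1

```text
time: 24.3
tcp_pos: [540.2, -10.3, 95.1]
ee_rot: [0.189, 3.136, 0.0]
wrist_force: [0.3, 5.4, 0.0]
finger_gap: 32.6
grasp_force: 30.0
```

Run:
```python
from h import *
s=monitor.sense();print(s['tcp_pos'],psi(s),s['time'],s['finger_gap'],s['wrist_force'],s['ft_torque'])
```

```text
[540.17320202 -10.26645705  95.1126824 ] 83.10951517324997 24.3 32.560058707350436 [0.32258464 5.40651663 0.01895282] [ 0.90517715 -0.1204902  -0.01585166]
```

Request:
jog_arm --targets '[[[0,0,-3],[0,0,0]],[[0,0,-4],[0,0,0]],[[0,0,-4],[0,0,0]],[[0,0,-4],[0,0,0]],[[0,0,0],[0,0,0]],[[0,0,0],[0,0,0]],[[0,0,0],[0,0,0]],[[0,0,0],[0,0,0]],[[0,0,0],[0,0,0]],[[0,0,0],[0,0,0]]]'

```text
time: 25.55
tcp_pos: [539.5, -10.2, 109.4]
ee_rot: [-0.189, -3.134, -0.001]
wrist_force: [1.2, 5.9, -10.3]
finger_gap: 32.5
grasp_force: 30.0
```

Run:
```python
from h import *
s=monitor.sense();p=s['tcp_pos'];print(p,psi(s),s['time'],s['finger_gap'],s['wrist_force'],s['ft_torque'])
# swing: clockwise from above about C; fit C so start is on the circle
C=np.array([559,134.3]); v=p[:2]-C; r=np.hypot(*v); a0=np.degrees(np.arctan2(v[1],v[0])); print(r,a0)
n=40; t=np.radians(psi(s)); X=np.array([-np.sin(t),np.cos(t)]);Y=np.array([np.cos(t),np.sin(t)])
# smooth profile: ease-in/out
w=np.minimum(np.minimum(np.arange(1,n+1),np.arange(n,0,-1)),5.)
f=np.cumsum(w)/w.sum()
cur=p[:2].copy(); out=[]
for k in f:
    b=np.radians(a0-180*k); q=C+r*np.array([np.cos(b),np.sin(b)]); d=q-cur; sh=np.round([d@X,d@Y],1); cur+=sh[0]*X+sh[1]*Y; out.append([[float(sh[0]),float(sh[1]),0],[0,0,0]])
for i in range(0,n,10): print(str(out[i:i+10]).replace(' ',''))
print(cur)
```

```text
[539.47369536 -10.17479717 109.41862556] 83.10871482079878 25.55 32.45064284618505 [  1.18731186   5.86421475 -10.28414847] [ 0.92086906 -0.24153452 -0.02979676]
145.78835203801373 -97.69709681686457
[[[2.5,0.1,0],[0,0,0]],[[5.1,0.2,0],[0,0,0]],[[7.6,0.7,0],[0,0,0]],[[10.1,1.6,0],[0,0,0]],[[12.4,2.9,0],[0,0,0]],[[12.0,4.0,0],[0,0,0]],[[11.7,5.0,0],[0,0,0]],[[11.2,6.1,0],[0,0,0]],[[10.6,6.9,0],[0,0,0]],[[10.0,7.9,0],[0,0,0]]]
[[[9.3,8.7,0],[0,0,0]],[[8.4,9.5,0],[0,0,0]],[[7.6,10.2,0],[0,0,0]],[[6.7,10.9,0],[0,0,0]],[[5.7,11.3,0],[0,0,0]],[[4.7,11.8,0],[0,0,0]],[[3.7,12.2,0],[0,0,0]],[[2.6,12.5,0],[0,0,0]],[[1.4,12.6,0],[0,0,0]],[[0.4,12.7,0],[0,0,0]]]
[[[-0.7,12.7,0],[0,0,0]],[[-1.8,12.6,0],[0,0,0]],[[-3.0,12.4,0],[0,0,0]],[[-4.0,12.1,0],[0,0,0]],[[-5.0,11.6,0],[0,0,0]],[[-6.0,11.2,0],[0,0,0]],[[-7.0,10.7,0],[0,0,0]],[[-7.9,9.9,0],[0,0,0]],[[-8.7,9.3,0],[0,0,0]],[[-9.5,8.5,0],[0,0,0]]]
[[[-10.2,7.6,0],[0,0,0]],[[-10.8,6.6,0],[0,0,0]],[[-11.4,5.8,0],[0,0,0]],[[-11.8,4.7,0],[0,0,0]],[[-12.2,3.6,0],[0,0,0]],[[-12.5,2.6,0],[0,0,0]],[[-10.1,1.3,0],[0,0,0]],[[-7.6,0.5,0],[0,0,0]],[[-5.1,0.1,0],[0,0,0]],[[-2.5,-0.1,0],[0,0,0]]]
[578.51994675 278.72734933]
```

Request:
jog_arm --targets '[[[2.5,0.1,0],[0,0,0]],[[5.1,0.2,0],[0,0,0]],[[7.6,0.7,0],[0,0,0]],[[10.1,1.6,0],[0,0,0]],[[12.4,2.9,0],[0,0,0]],[[12,4,0],[0,0,0]],[[11.7,5,0],[0,0,0]],[[11.2,6.1,0],[0,0,0]],[[10.6,6.9,0],[0,0,0]],[[10,7.9,0],[0,0,0]]]'

```text
time: 26.8
tcp_pos: [451.2, 36.3, 110.1]
ee_rot: [-0.189, -3.136, 0.0]
wrist_force: [1.9, 1.2, -10.8]
finger_gap: 32.4
grasp_force: 30.0
```

Request:
jog_arm --targets '[[[9.3,8.7,0],[0,0,0]],[[8.4,9.5,0],[0,0,0]],[[7.6,10.2,0],[0,0,0]],[[6.7,10.9,0],[0,0,0]],[[5.7,11.3,0],[0,0,0]],[[4.7,11.8,0],[0,0,0]],[[3.7,12.2,0],[0,0,0]],[[2.6,12.5,0],[0,0,0]],[[1.4,12.6,0],[0,0,0]],[[0.4,12.7,0],[0,0,0]]]'

```text
time: 28.05
tcp_pos: [414.8, 154.4, 110.0]
ee_rot: [-0.189, -3.135, 0.0]
wrist_force: [-4.1, 0.3, -10.4]
finger_gap: 33.0
grasp_force: 30.0
```

Run:
```python
from h import *
s=monitor.sense();print(s['tcp_pos'],psi(s),s['time'],s['finger_gap'],s['wrist_force'],s['ft_torque'])
```

```text
[414.84369757 154.35630559 109.99911057] 83.1156498232102 28.05 32.95825087338992 [ -4.06273134   0.25611453 -10.39783243] [-0.15340569  0.64847469 -0.04719982]
```

Request:
jog_arm --targets '[[[-0.7,12.7,0],[0,0,0]],[[-1.8,12.6,0],[0,0,0]],[[-3,12.4,0],[0,0,0]],[[-4,12.1,0],[0,0,0]],[[-5,11.6,0],[0,0,0]],[[-6,11.2,0],[0,0,0]],[[-7,10.7,0],[0,0,0]],[[-7.9,9.9,0],[0,0,0]],[[-8.7,9.3,0],[0,0,0]],[[-9.5,8.5,0],[0,0,0]]]'

```text
time: 29.3
tcp_pos: [482.3, 258.5, 110.0]
ee_rot: [0.189, 3.136, 0.001]
wrist_force: [-2.5, 2.4, -9.8]
finger_gap: 32.4
grasp_force: 30.0
```

Request:
jog_arm --targets '[[[-10.2,7.6,0],[0,0,0]],[[-10.8,6.6,0],[0,0,0]],[[-11.4,5.8,0],[0,0,0]],[[-11.8,4.7,0],[0,0,0]],[[-12.2,3.6,0],[0,0,0]],[[-12.5,2.6,0],[0,0,0]],[[-10.1,1.3,0],[0,0,0]],[[-5.6,0.5,0],[0,0,0]],[[0,0,0],[0,0,0]],[[0,0,0],[0,0,0]]]'

```text
time: 30.55
tcp_pos: [570.5, 280.0, 110.2]
ee_rot: [0.189, 3.135, 0.001]
wrist_force: [1.1, 5.7, -10.5]
finger_gap: 32.5
grasp_force: 30.0
```

Run:
```python
from h import *
import pickle
for i in range(3): optics.read_camera('side')
s=monitor.sense();print(s['tcp_pos'],psi(s),s['time'],s['finger_gap'],s['wrist_force'],s['ft_torque'])
for n in('wrist','side','scene'):
    im,c=cam(n);pickle.dump((im,c),open(n+'7.pkl','wb'));save(n+'7',im)
```

```text
[570.4116477  280.06477623 110.18683249] 83.1077183083565 30.7 32.67025158745628 [ 0.5408303   4.09892272 -9.60914485] [ 0.91427505 -0.1377014  -0.0833767 ]
```

Request:
jog_arm --targets '[[[-4,0.1,0],[0,0,0]],[[-3,0,0],[0,0,0]],[[0,0,0],[0,0,0]],[[0,0,0],[0,0,0]],[[0,0,1.5],[0,0,0]],[[0,0,1.5],[0,0,0]],[[0,0,1.5],[0,0,0]],[[0,0,1],[0,0,0]],[[0,0,0],[0,0,0]],[[0,0,0],[0,0,0]]]'

```text
time: 32.1
tcp_pos: [577.5, 279.4, 104.8]
ee_rot: [0.189, 3.135, 0.001]
wrist_force: [0.6, 5.9, -10.2]
finger_gap: 32.8
grasp_force: 30.0
```

Run:
```python
from h import *
s=monitor.sense();print(s['tcp_pos'],psi(s),s['time'],s['finger_gap'],s['wrist_force'],s['ft_torque'])
```

```text
[577.45768948 279.35142697 104.76457822] 83.10691326183199 32.1 32.774105710408975 [  0.58605674   5.93892037 -10.15289247] [ 0.91773935 -0.17283914 -0.03194232]
```

Request:
jog_arm --targets '[[[0,0,1],[0,0,0]],[[0,0,1],[0,0,0]],[[0,0,1],[0,0,0]],[[0,0,1],[0,0,0]],[[0,0,0],[0,0,0]],[[0,0,0],[0,0,0]],[[0,0,0],[0,0,0]],[[0,0,0],[0,0,0]],[[0,0,0],[0,0,0]],[[0,0,0],[0,0,0]]]'

```text
time: 33.35
tcp_pos: [577.5, 279.4, 100.8]
ee_rot: [0.189, 3.135, 0.001]
wrist_force: [0.5, 5.2, -8.5]
finger_gap: 32.6
grasp_force: 30.0
```

It's going into the hole freely; lower the rest.

Request:
jog_arm --targets '[[[0,0,1.5],[0,0,0]],[[0,0,1.5],[0,0,0]],[[0,0,1.5],[0,0,0]],[[0,0,0.8],[0,0,0]],[[0,0,0],[0,0,0]],[[0,0,0],[0,0,0]],[[0,0,0],[0,0,0]],[[0,0,0],[0,0,0]],[[0,0,0],[0,0,0]],[[0,0,0],[0,0,0]]]'

```text
time: 34.6
tcp_pos: [577.5, 279.4, 95.6]
ee_rot: [0.189, 3.135, 0.001]
wrist_force: [1.9, 5.9, -8.3]
finger_gap: 32.4
grasp_force: 30.0
```

Request:
jog_arm --targets '[[[0,0,0],[0,0,0]],[[0,0,0],[0,0,0]],[[0,0,0],[0,0,0]],[[0,0,0],[0,0,0]],[[0,0,0],[0,0,0]],[[0,0,-5],[0,0,0]],[[0,0,-15],[0,0,0]],[[0,0,-25],[0,0,0]],[[0,0,-40],[0,0,0]],[[0,0,-30],[0,0,0]]]' --gripper 0.2

```text
time: 35.85
tcp_pos: [576.9, 279.0, 213.2]
ee_rot: [0.189, 3.134, 0.001]
wrist_force: [-0.2, -0.8, -0.6]
finger_gap: 73.1
grasp_force: 0.0
```

Request:
jog_arm --targets '[[[30,0,-20],[0,0,0]],[[10,0,0],[0,0,0]],[[0,0,0],[0,0,0]],[[0,0,0],[0,0,0]],[[0,0,0],[0,0,0]],[[0,0,0],[0,0,0]],[[0,0,0],[0,0,0]],[[0,0,0],[0,0,0]],[[0,0,0],[0,0,0]],[[0,0,0],[0,0,0]]]'

```text
time: 37.1
tcp_pos: [536.9, 283.7, 230.4]
ee_rot: [0.189, 3.136, 0.0]
wrist_force: [-1.1, 0.3, -0.1]
finger_gap: 73.3
grasp_force: 0.0
```

Run:
```python
from h import *
import pickle
s=monitor.sense();print(s['tcp_pos'],psi(s),s['time'],s['finger_gap'],s['wrist_force'])
D={}
for n in('wrist','side','scene'):
    im,c=cam(n);D[n]=(im,c);pickle.dump((im,c),open(n+'8.pkl','wb'));save(n+'8',im)
O=np.array([559,134.3]);a=np.radians(83.1);Y=np.array([np.cos(a),np.sin(a)]);X=np.array([Y[1],-Y[0]])
# knob silhouettes
for n in('side','scene'):
    im,c=D[n];h=cv2.cvtColor(im,cv2.COLOR_RGB2HSV);u=proj(c,(*(O+146*Y),103)).astype(int);x0,y0=u-22
    m=(h[y0:y0+44,x0:x0+44,2]<50).astype(np.uint8);k,l,st,ce=cv2.connectedComponentsWithStats(m);i=1+st[1:,4].argmax();print(n,'pred',u,'knob px',ce[i]+[x0,y0],st[i]+[x0,y0,0,0,0])
    D[n+'k']=ce[i]+[x0,y0]
print('knob xyz',tri(D['scene'][1],D['scenek'],D['side'][1],D['sidek']))
# start knob by same method for the height comparison
E0={n:pickle.load(open(n+'0.pkl','rb')) for n in('side','scene')};K={}
for n in E0:
    im,c=E0[n];h=cv2.cvtColor(im,cv2.COLOR_RGB2HSV);u=proj(c,(*(O-146*Y),103)).astype(int);x0,y0=u-22
    m=(h[y0:y0+44,x0:x0+44,2]<50).astype(np.uint8);k,l,st,ce=cv2.connectedComponentsWithStats(m);i=1+st[1:,4].argmax();K[n]=ce[i]+[x0,y0]
    print(n,K[n],st[i])
print('start knob',tri(E0['scene'][1],K['scene'],E0['side'][1],K['side']))
```

```text
[536.88926735 283.6782886  230.35495803] 83.11772254431658 37.1 73.2658693523128 [-1.1398255   0.25844943 -0.10654655]
side pred [302 295] knob px [302.87567568 298.14594595] [296 289  15  19 185]
scene pred [264 209] knob px [264.63 210.11] [260 205  10  12 100]
knob xyz [577.07722054 279.77218393  98.63910314]
side [325.  231.5] [18 23  1  2  2]
scene [334.58870968 244.44354839] [ 17  18  12  14 124]
start knob [549.06563521  -8.73077193  97.27523289]
```

Run:
```python
from h import *
import pickle
O=np.array([559,134.3]);a=np.radians(83.1);Y=np.array([np.cos(a),np.sin(a)]);X=np.array([Y[1],-Y[0]])
for n in('side','scene'):
    im,c=pickle.load(open(n+'8.pkl','rb'));i0,_=pickle.load(open(n+'0.pkl','rb'));h=cv2.cvtColor(im,cv2.COLOR_RGB2HSV)
    for sx,nm in((-1,'front'),(1,'back')):
        for sy in(-32,32):
            p=O+sx*68*X+sy*Y; print(n,nm,sy,[tuple(int(t) for t in h[tuple(proj(c,(*(p+dx*X+dy*Y),108)).round().astype(int)[::-1])]) for dx in(-18,0,18) for dy in(-20,0,20)])
    d=(np.abs(im.astype(int)-i0).max(2)>40).astype(np.uint8); d=cv2.morphologyEx(d,cv2.MORPH_OPEN,np.ones((3,3)))
    k,l,st,ce=cv2.connectedComponentsWithStats(d); print('changed',[(list(map(int,st[i]))) for i in range(1,k) if st[i,4]>15])
```

```text
side front -32 [(21, 83, 240), (25, 105, 242), (25, 105, 242), (26, 89, 251), (26, 89, 251), (25, 105, 242), (18, 81, 235), (26, 89, 251), (26, 89, 251)]
side front 32 [(25, 105, 242), (25, 105, 242), (25, 106, 242), (25, 105, 242), (25, 104, 242), (25, 105, 242), (25, 101, 247), (25, 94, 249), (25, 105, 242)]
side back -32 [(35, 6, 241), (28, 35, 210), (28, 36, 211), (29, 35, 209), (28, 35, 210), (28, 36, 210), (23, 15, 220), (28, 36, 210), (28, 35, 210)]
side back 32 [(28, 33, 195), (28, 35, 210), (27, 40, 198), (29, 35, 210), (29, 35, 210), (28, 35, 210), (20, 31, 164), (29, 35, 210), (29, 35, 210)]
changed [[378, 0, 9, 10, 54], [281, 0, 130, 89, 3431], [409, 0, 53, 57, 1630], [576, 0, 41, 51, 861], [618, 0, 22, 4, 70], [473, 3, 13, 18, 99], [344, 34, 13, 17, 166], [407, 34, 8, 13, 79], [315, 36, 16, 30, 311], [356, 36, 12, 50, 433], [297, 43, 46, 105, 1617], [531, 47, 109, 111, 7105], [429, 58, 16, 4, 56], [296, 85, 12, 12, 103], [340, 90, 16, 19, 144], [564, 93, 10, 6, 45], [304, 99, 12, 9, 66], [344, 109, 8, 11, 47], [339, 123, 8, 22, 133], [347, 135, 4, 7, 24], [291, 147, 77, 
[... 1438 characters left out ...]
9, 7, 44], [233, 146, 5, 4, 17], [235, 152, 13, 25, 220], [248, 153, 7, 9, 53], [255, 155, 16, 10, 101], [0, 190, 91, 179, 6849], [259, 204, 41, 55, 984], [293, 213, 4, 9, 31], [211, 231, 45, 27, 450], [329, 238, 12, 20, 179], [198, 251, 14, 19, 153], [57, 252, 35, 34, 265], [246, 252, 7, 8, 41], [69, 255, 35, 30, 483], [218, 263, 30, 27, 476], [332, 263, 6, 6, 28], [153, 271, 73, 90, 3360], [370, 287, 30, 36, 785], [52, 297, 80, 49, 2481], [419, 303, 32, 37, 852], [215, 339, 5, 10, 36], [66, 361, 12, 16, 102], [220, 360, 9, 12, 67], [82, 365, 4, 6, 18], [80, 373, 14, 11, 93], [72, 378, 5, 5, 24], [105, 380, 20, 15, 153], [39, 398, 5, 5, 21], [193, 405, 35, 33, 362], [75, 420, 74, 41, 1525]]
```

Run:
```python
from h import *
print(workorder.hand_in())
```

```text
the job is handed in; nothing more can be done
None
```

The job is handed in at about 37 s on the robot's clock. Both fresh heels stand in tray A, which now sits under the cover. The dry pair is at the front, and its tops show at standing height. Triangulation of the knob and the force while lowering it both put the plunger fully home in the left hole. I did not measure the glue cup, hammer or brush afterwards; the arm kept well above or clear of them, and I put the image changes around the hammer down to the arm's shadow.

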